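Put the hand tools back in their shadow foam

ROBOT

A 7-joint arm with a two-finger parallel gripper is mounted at the origin on the work surface. World frame = base frame: x ahead of the robot, y to its left, z up, the work surface at z = 0. Lengths are in m, angles in rad, forces in N, time in s.
With the tool pointing down it reaches from about 0.425 to 0.925 m from the base axis. Payload 6.8 kg.
Tool frame: the origin (TCP) lies midway between the tips of the shut fingers; the grasp point (between the pads) lies r.grip_point_offset behind it (r.grip_point_offset is the distance from the TCP to the grasp point, in m); z points along the fingers, y is the line along which they close (so a half turn about z gives the same grasp; the last joint's range is limited). The gripper opens to 85 mm and grips with 20 to 120 N. Pads are 22 mm wide; open, the fingers measure 114 mm over their backs; the gripper's body (76 mm by 85 mm) begins 54 mm behind the grasp point. The pads swing forward as they close: fully open they stand 13 mm farther back than shut.
Start: joints at [1.066, 0.477, 0.022, 1.555, -0.011, 1.109, -0.083], TCP at [0.261, -0.623, 0.231] pointing down, gripper open.
Joint ranges: [-2.96, 2.96], [-0.34, 2.1], [-1.41, 1.46], [0.24, 2.44], [-1.37, 4.51], [0.17, 1.92], [-2.96, 2.96]. Speed limits (rad/s): [2.39, 2.39, 3.14, 3.14, 3.14, 3.14, 3.14].

INTERFACE

Orientations are given as a rotation vector (axis times angle).
In Python, from bench import r gives the robot as it stands. The module is installed in compiled form; this text tells all that it offers.
- The arm moves only by the shell command python3 -m crank 'ROWS' [FORCE]. ROWS is JSON, a list of rows, each a list of 5 numbers: the shift along the world's x, y, z in units of 200 mm (1.0 is 200 mm), then the turn about the world's z in units of 45 degrees (1.0 is 45 degrees), then the opening, from -1 (shut) to 1 (fully open). In form: [[dx, dy, dz, turn, jaw], ...]. A call has 1 to 8 rows; each row shifts and turns the commanded pose from where the row before left it; what a row does not reach is not made up. A row lasts 1/12 s, in which the tool goes at most 41.7 mm and 7.16 degrees, less where a joint would pass 70% of its speed; a pose out of reach is approached as far as the arm can. A call with a number of a shift or a turn outside -1 to 1 is refused whole. A call with a gripper value outside its range is refused whole. The fingers move at their own pace and stop on an object; FORCE is the grip in N (left out, the last holds). Time passes only in rows, so rows that do not move let the fingers close. It gives the time, the measured TCP pose, the force, the opening and the grip force at its end, in the units of the state.
- r.get_obs(): the state, without advancing time (a new reading comes with each control period).
- r.grab_frame(name): name is "side" or "top"; returns the picture (420x560x3 uint8, blue, green, red); there is no depth.
- r.camera_model(name): a dict with "fx", "fy", "cx", "cy" (pixels), "R" (3x3) and "t" (3): a world point X has camera coordinates R X + t. Camera axes: x right, y down, z forward; pixel columns grow to the right and rows downward; lengths in m; the calibration is good to about 2 mm. A picture is of the moment at which its call begins. camera_model takes no time and is no camera call.
- r.hand_in(): hands the job in; it is judged then, once.
The state is a dict: "clock": time; "joints": joint angles; "qvel": joint speeds; "tau": joint torques, N m; "tcp_pos": TCP position; "orientation": TCP orientation; "contact_force": force on the tool from outside, world axes, zero at the start; "moment": the same for the moment, N m; "grip_width": finger opening in m; "gripper_force": force on a finger pad.
Only numpy, scipy, OpenCV 4.12 (cv2) and the standard library are available. Lean on these libraries where they do the work, as an engineer would, in place of code of your own. Each camera call takes 0.05 s, during which the arm holds its last target. There are 200 camera calls.

TASK

Put the four hand tools lying on the green mat away in the red drawer tray: lay the screwdriver, hammer, utility knife and tape measure each into the foam pocket cut to its own outline, pointing the way the outline does and lying flat on the pocket floor. Set them down rather than letting them fall, and leave the jar and the paint tin where they stand.

Things in the scene. Friction and masses are not known exactly. Their poses are not given: they have to be found in the camera images.
- screwdriver: Origin on its underside, x along it, z up; starts flat on a 3 mm green mat. Screwdriver, blue handle, 160 mm long. Handle x = -80 to +6 mm, 28 wide (y), 28 high, upright flat sides; steel shank 6.5 thick to the tip at x = +80, 14 mm up. 90 g, balance near x = -25: grip there across y.
- hammer: Origin on its underside, x along it, z up; starts flat on a 3 mm green mat. Stubby ball-pein hammer. Black rubber grip x = -80 to +15 mm (24 wide, 22 high), pale wooden neck +15 to +55 (20 wide, top 20 high), steel head across y at x = +71, 70 long, 25 thick. 320 g, mostly head: grip the neck across y at x = +33.
- knife: Origin on its underside, x along it, z up; starts flat on a 3 mm green mat. Closed utility knife, silver-grey, red rear grip and thumb slider: x = -79.5 mm (square rear) to +55.5 (dark nose), so the origin is 12 mm nose-wards of its middle; 26 wide, 20 high up to x = +21, then narrower. 140 g; grip across y at its middle, x = -12.
- tape: Origin on its underside, x along it, z up; starts flat on a 3 mm green mat. Tape measure lying on its side: orange case, black trim, silver disc on top, 62 (x) x 54 (y) x 30 mm high, origin under its centre. 180 g; grip there across y (54 mm).
- foam_screwdriver: Fixed foam block in the red tray, charcoal with yellow pocket floor, 190 (x) x 100 x 16 mm. Origin: centre of underside, z up; pocket floor 8 mm above it. A tool fully home has its origin over this one, x along this x. Screwdriver pocket: 44 mm wide from x = -88 to +18, shank slot 14 wide from +18 to +88; 4 mm deep dark finger scoops beside it, 80 wide overall, x = -48 to -12.
- foam_hammer: Fixed foam block in the red tray, charcoal with yellow pocket floor, 190 (x) x 100 x 16 mm. Origin: centre of underside, z up; pocket floor 8 mm above it. A tool fully home has its origin over this one, x along this x. T-shaped hammer pocket: 40 mm wide from x = -88 to +50, head part 88 wide from +50 to +92; 4 mm deep dark finger scoops beside it, 80 wide overall, x = +17 to +50.
- foam_knife: Fixed foam block in the red tray, charcoal with yellow pocket floor, 190 (x) x 100 x 16 mm. Origin: centre of underside, z up; pocket floor 8 mm above it. A tool fully home has its origin over this one, x along this x. Knife pocket, off-centre: 42 mm wide from x = -87.5 to +26, nose part 30 wide to +63.5; 4 mm deep dark finger scoops beside it, 80 wide overall, x = -30 to +6.
- foam_tape: Fixed foam block in the red tray, charcoal with yellow pocket floor, 190 (x) x 100 x 16 mm. Origin: centre of underside, z up; pocket floor 8 mm above it. A tool fully home has its origin over this one, x along this x. Tape-measure pocket, near-square, 78 (x) x 70 mm (y), centred; no scoops.
- jar: Bystander: amber glass jar with brass cap, 68 mm across, 85 mm high, standing beyond the work. Origin at the centre of its underside.
- paint_tin: Bystander: small paint tin, blue band, 76 mm across, 79 mm high, standing beyond the work. Origin at the centre of its underside.
There are look-alikes about, which are no part of the job. Several things look just like the tape: the one meant starts farthest to the robot's left. What is shaped like the knife but pink is not meant.

How it is judged:
At the end, for the whole second after the job is handed in: Each of the four tools is released, at rest and down on the floor of its own foam pocket (underside 5 to 11.5 mm above the insert's underside), within 13.5 mm of the insert's origin horizontally, lying flat (tilt under 0.12 rad) and in line with the pocket within 0.25 rad (horizontal distance between screwdriver and foam_screwdriver below 0.0135 m and z of screwdriver in the frame of foam_screwdriver between 0.005 and 0.0115 m and angle between each of screwdriver, hammer, knife, tape's own z axis and vertical below 0.12 rad and angle between the x axis of screwdriver and the x axis of foam_screwdriver, either way round below 0.25 rad and linear speed of each of screwdriver, hammer, knife, tape below 0.02 m/s and angular speed of each of screwdriver, hammer, knife, tape below 0.2 rad/s and horizontal distance between hammer and foam_hammer below 0.0135 m and z of hammer in the frame of foam_hammer between 0.005 and 0.0115 m and angle between the x axis of hammer and the x axis of foam_hammer, either way round below 0.25 rad and horizontal distance between knife and foam_knife below 0.0135 m and z of knife in the frame of foam_knife between 0.005 and 0.0115 m and angle between the x axis of knife and the x axis of foam_knife, either way round below 0.25 rad and horizontal distance between tape and foam_tape below 0.0135 m and z of tape in the frame of foam_tape between 0.005 and 0.0115 m and angle between the x axis of tape and the x axis of foam_tape, either way round below 0.25 rad); the robot touches nothing.
It fails at once if a tool is let fall (moving faster than 0.7 m/s with no finger on it) ((linear speed of screwdriver above 0.7 m/s and contact force between the fingers and screwdriver below 0.05 N) or (linear speed of hammer above 0.7 m/s and contact force between the fingers and hammer below 0.05 N) or (linear speed of knife above 0.7 m/s and contact force between the fingers and knife below 0.05 N) or (linear speed of tape above 0.7 m/s and contact force between the fingers and tape below 0.05 N)).
It fails at once if the jar is moved by more than 30 mm or tipped (distance of jar from where it was at the start of the episode above 0.03 m or angle between jar's own z axis and vertical above 0.3 rad).
It fails at once if the paint tin is moved by more than 30 mm or tipped (distance of paint_tin from where it was at the start of the episode above 0.03 m or angle between paint_tin's own z axis and vertical above 0.3 rad).
It also fails if it takes over 112 s, if anything falls off the work surface, if the arm or the gripper's body presses on something with over 40 N, if the wrist force passes 120 N, or if a joint passes its speed limit or range.

## Working session

There is one attempt and no reset: what is moved stays moved. The work goes in short steps, Python scripts to look and compute and a shell command to move; the robot and the scene stay as the last step left them, time stands still between calls to the robot, and variables do not carry over. Pictures are saved under pics/ and viewed, at most 14 in all, crops included, and the job is handed in when it is done.

```bash
mkdir -p pics; ls; python3 - <<'E'
from bench import r
import cv2
for n in("top","side"):
    f=r.grab_frame(n);cv2.imwrite(f"pics/{n}0.png",f)
    m=r.camera_model(n);print(n,m)
print(r.get_obs(),r.grip_point_offset)
E
```

```text
pics
top {'fx': 400.9605569185921, 'fy': 400.9605569185921, 'cx': 276.57382163218074, 'cy': 211.9570039001474, 'R': array([[ 1.80984021e-02, -9.99834110e-01,  2.04950312e-03],
       [-9.89781999e-01, -1.82063372e-02, -1.41421795e-01],
       [ 1.41435648e-01,  5.30947210e-04, -9.89947309e-01]]), 't': array([-0.08267005,  0.62981616,  0.9942813 ])}
side {'fx': 529.1096076224303, 'fy': 529.1096076224303, 'cx': 263.7202593540236, 'cy': 202.7142369777985, 'R': array([[-0.69245671, -0.72143446,  0.00600211],
       [-0.53330007,  0.50624062, -0.67772522],
       [ 0.48589581, -0.4724963 , -0.73529076]]), 't': array([0.38061855, 0.39279026, 1.1418874 ])}
{'clock': 0.1, 'joints': array([ 1.0659056 ,  0.4776898 ,  0.02234947,  1.55631166, -0.01146843,
        1.10932823, -0.08311296]), 'qvel': array([ 6.12523340e-04, -4.53003474e-03, -7.58080294e-04, -1.20554223e-03,
        2.02573561e-05,  8.45735435e-04, -3.10296047e-03]), 'tau': array([ 5.39595800e-03, -5.97760713e+01,  1.61413271e+00, -2.81953937e+01,
        1.28756335e-02,  5.02189941e-03,  3.76557580e-06]), 'tcp_pos': array([ 0.26063848, -0.62208591,  0.2304589 ]), 'orientation': array([-3.07845121e+00, -6.18916699e-01,  7.21988226e-04]), 'contact_force': array([ 0.49919573, -0.56164608,  0.20184102]), 'moment': array([-0.07042393, -0.00350253, -0.03725377]), 'gripper_force': 0.0, 'grip_width': 0.08516204162553162} 0.0187
```

View pics/top0.png

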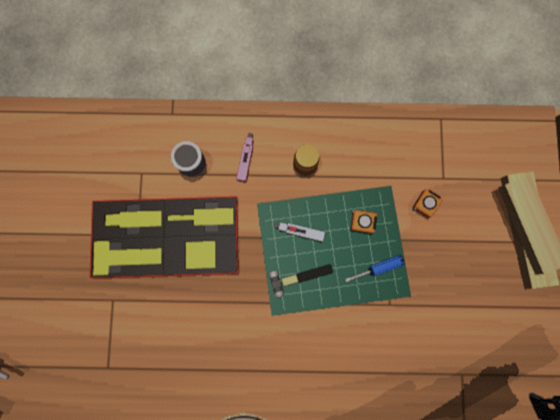

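View pics/side0.png

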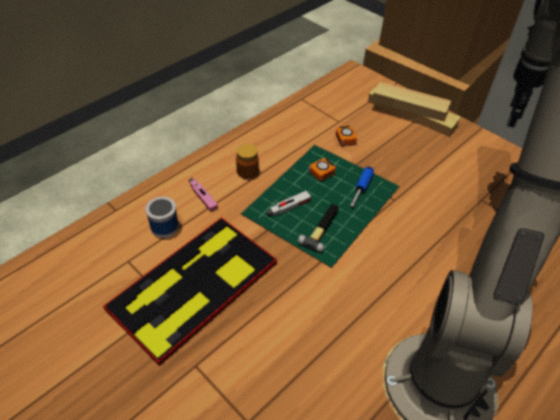

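```bash
python3 - <<'E'
import cv2
f=cv2.imread("pics/top0.png")
cv2.imwrite("pics/mat.png",cv2.resize(f[180:320,255:455],None,fx=4,fy=4,interpolation=cv2.INTER_CUBIC))
cv2.imwrite("pics/tray.png",cv2.resize(f[185:290,85:245],None,fx=5,fy=5,interpolation=cv2.INTER_CUBIC))
E
```

```text
(no output)
```

View pics/mat.png

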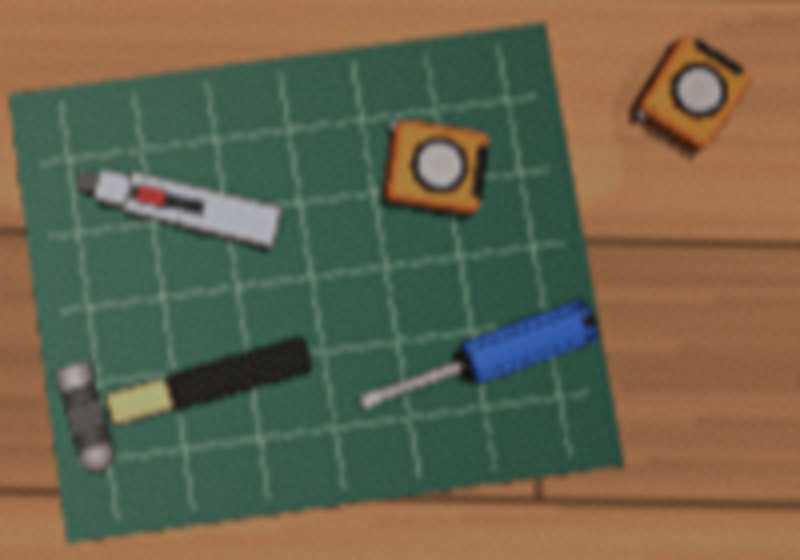

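View pics/tray.png

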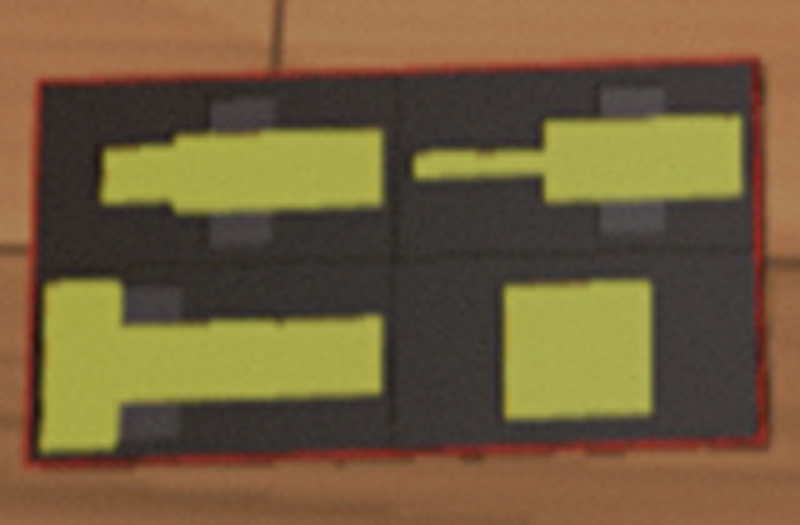

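Tape candidates: (365,222) on the mat and (429,203) off it. Image-left is robot-left, so the one at (365,222) is meant, and the crop confirms it: it is intact and on the mat. The knife is the silver one at (300,232); the pink one at (245,158) is a decoy. All pocket outlines and tools point image-left (+y).

```bash
cat > h.py <<'E'
import numpy as np,cv2
from bench import r
def cast(n,uv,z):
    m=r.camera_model(n);R,t=m["R"],m["t"];C=-R.T@t
    uv=np.atleast_2d(np.float64(uv))
    d=np.c_[(uv[:,0]-m["cx"])/m["fx"],(uv[:,1]-m["cy"])/m["fy"],np.ones(len(uv))]@R
    return (C+d*((z-C[2])/d[:,2])[:,None])
def ray(n,uv):
    m=r.camera_model(n);R,t=m["R"],m["t"]
    d=R.T@np.array([(uv[0]-m["cx"])/m["fx"],(uv[1]-m["cy"])/m["fy"],1]);return -R.T@t,d/np.linalg.norm(d)
def tri(a,b):
    (p,d),(q,e)=ray("top",a),ray("side",b)
    s=np.linalg.lstsq(np.c_[d,-e],q-p,rcond=None)[0]
    x,y=p+s[0]*d,q+s[1]*e;return (x+y)/2,np.linalg.norm(x-y)
def rect(n,c,z):
    P=cast(n,c.reshape(-1,2),z)[:,:2]*1000
    (cx,cy),(w,h),a=cv2.minAreaRect(P.astype(np.float32))
    if w<h:w,h,a=h,w,a+90
    a=(a+0)%180
    return np.round([cx,cy,w,h,a],1)   # mm, long-axis angle deg from world x, 0..180
def comps(mask,amin):
    cs,_=cv2.findContours(mask.astype(np.uint8),cv2.RETR_EXTERNAL,cv2.CHAIN_APPROX_NONE)
    return [c for c in cs if cv2.contourArea(c)>amin]
E
python3 - <<'E'
from h import *
for n in("top","side"):
    f=cv2.imread(f"pics/{n}0.png");H=cv2.cvtColor(f,cv2.COLOR_BGR2HSV)
    h,s,v=H[...,0],H[...,1],H[...,2]
    print(n,"yellow")
    for c in comps((h>25)&(h<35)&(s>150)&(v>120),150):
        M=cv2.moments(c);print(np.round([M['m10']/M['m00'],M['m01']/M['m00']],1),rect(n,c,.010))
    green=((h>60)&(h<95)&(s>60)).astype(np.uint8)
    c=max(comps(green,500),key=cv2.contourArea)
    box=cv2.convexHull(c);hm=np.zeros_like(green);cv2.fillPoly(hm,[box],1);hm=cv2.erode(hm,np.ones((3,3)))
    print(n,"tools",rect(n,c,.003))
    for c in comps((hm>0)&(((h<55)|(h>98)|(v<45)|((s<40)&(v>60)))),60):
        M=cv2.moments(c);print(np.round([M['m10']/M['m00'],M['m01']/M['m00']],1),rect(n,c,.014))
    print("blue/orange")
    for nm,k in(("blue",(h>100)&(h<125)&(s>150)),("orange",(h>5)&(h<18)&(s>190)&(v>150)&(hm>0))):
        for c in comps(k,40):
            M=cv2.moments(c);print(nm,np.round([M['m10']/M['m00'],M['m01']/M['m00']],1),rect(n,c,.017))
E
```

```text
top yellow
top tools [ 540.3 -221.7  365.6  295.1   98.7]
[276.  283.6] [446.4 -73.   71.2  24.   16.7]
[305.7 275.3] [ 470.7 -151.4  135.5   24.   107. ]
[381.5 266.9] [ 487.4 -328.7  163.5   30.4  111.1]
[300.9 231.1] [ 586.6 -131.6  136.1   29.9   77.5]
[363.4 221.3] [ 614.6 -302.7   67.3   61.2   82. ]
blue/orange
blue [386.9 265. ] [ 500.8 -363.1   88.    28.8  111.1]
side yellow
[168.7 326. ] [514.3 318.6 178.9  84.4  92.7]
[154.3 290.3] [614.2 309.4 149.5  40.   92.7]
[234.8 270.8] [523.7 125.7  75.8  66.   92.9]
[214.4 243.6] [622.9 129.4 171.5  42.2  93.2]
side tools [ 540.4 -220.3  362.5  293.3   98.6]
[318.9 231. ] [ 478.2 -134.3  178.4   72.4  115.3]
[289.9 203. ] [ 587.7 -131.9  142.    42.5   76. ]
[362.  184.6] [ 486.1 -320.8  156.5   35.6  110.9]
[321.9 168.9] [ 617.6 -306.5   84.    80.6   81.4]
blue/orange
blue [164.4 226.5] [757.9 170.2  66.1  47.4  60.4]
blue [364.7 178.6] [ 502.1 -362.9  100.2   31.8  110.8]
orange [320.8 169.2] [ 622.7 -310.3   58.3   50.5   80.6]
```

```bash
python3 - <<'E'
from h import *
n="top";f=cv2.imread(f"pics/{n}0.png");H=cv2.cvtColor(f,cv2.COLOR_BGR2HSV);h,s,v=[H[...,i] for i in range(3)]
print(H[255,200],H[228,378],H[220,365],H[222,355])
m=(h>25)&(h<38)&(s>110)&(v>100);m[:,:85]=0;m[:,250:]=0
S={0:(168.7,326.),}
for c in comps(m,100):
    M=cv2.moments(c);uv=np.round([M['m10']/M['m00'],M['m01']/M['m00']],1);print(uv,rect(n,c,.010))
for a,b in(((113+0,0),(0,0)),): pass
# tape: silver disc (top z=.033) and orange case
m=(h<20)&(s>150)&(v>90);m[:, :345]=0;m[:,390:]=0;m[:205]=0;m[240:]=0
for c in comps(m,50):print("tape",rect(n,c,.018))
m=(s<60)&(v>110);m[:, :345]=0;m[:,390:]=0;m[:205]=0;m[240:]=0
for c in comps(m,15):
    (u,w),rad=cv2.minEnclosingCircle(c);print("disc",u,w,rad,cast(n,(u,w),.033))
# red tray
m=((h<6)|(h>172))&(s>120)&(v>50);m[:,:80]=0;m[:,250:]=0;m[:190]=0;m[290:]=0
P=np.argwhere(m)[:,::-1];
for z in(.0,.016):print("tray",rect(n,P.astype(float),z))
E
```

```text
[ 30 136 171] [ 77 111  85] [  9  19 171] [ 18 168 167]
[200.  254.5] [519.2 128.6  74.2  70.6  92.9]
[121.5 256.9] [507.7 320.5 178.3  89.   91.7]
[134.9 218.9] [610.2 311.4 149.7  43.1  91.1]
[207.9 216.5] [619.2 133.  171.5  44.6  93.3]
tape [ 614.7 -302.2   61.3   54.1   82. ]
disc 364.2678527832031 220.89285278320312 5.39298677444458 [[ 0.61353397 -0.30080634  0.033     ]]
tray [565.6 229.5 391.9 208.   92.9]
tray [564.3 225.  386.  204.9  92.9]
```

```bash
python3 - <<'E'
from h import *
for n,a,b in(("Ptape",(200,254.5),(234.8,270.8)),("Pham",(121.5,256.9),(168.7,326)),("Pkn",(134.9,218.9),(154.3,290.3)),("Psd",(207.9,216.5),(214.4,243.6)),("kn",(300.9,231.1),(289.9,203)),("sdblue",(386.9,265),(364.7,178.6)),("tape",(363.4,221.3),(321.9,168.9))):
    p,e=tri(a,b);print(n,np.round(p*1000,1),round(e*1000,1))
f=cv2.imread("pics/side0.png");print(r.get_obs()["orientation"])
E
```

```text
Ptape [519.5 128.3  15.3] 1.5
Pham [511.2 338.1   7.8] 5.6
Pkn [611.4 306.8  13.3] 3.3
Psd [619.6 110.9  17.8] 0.1
kn [ 585.6 -136.3   15.7] 0.6
sdblue [ 500.7 -361.1   19.5] 0.7
tape [ 614.4 -301.4   18.9] 0.5
[-3.07845121e+00 -6.18916699e-01  7.21988226e-04]
```

```bash
cat > st.py <<'E'
from h import *
from scipy.spatial.transform import Rotation as Ro
def st():
    o=r.get_obs();y=Ro.from_rotvec(o["orientation"]).as_matrix()[:,1]
    print("t%.2f"%o["clock"],"tcp",np.round(o["tcp_pos"]*1000,1),"close deg %.1f"%(np.degrees(np.arctan2(y[1],y[0]))),"F",np.round(o["contact_force"],1),"w %.1f gf %.1f"%(o["grip_width"]*1000,o["gripper_force"]),"j1 j7",np.round(o["joints"][[0,6]],2))
if __name__=="__main__":st()
E
python3 -m crank '[[0.0842,0.0965,-0.0466,0.1403,1],[0.0842,0.0965,-0.0466,0.1403,1],[0.0842,0.0965,-0.0466,0.1403,1],[0.0842,0.0965,-0.0466,0.1403,1],[0.0842,0.0965,-0.0466,0.1403,1],[0.0842,0.0965,-0.0466,0.1403,1],[0.0842,0.0965,-0.0466,0.1403,1]]' 60
python3 -m crank '[[0.0842,0.0965,-0.0466,0.1403,1],[0.0842,0.0965,-0.0466,0.1403,1],[0.0842,0.0965,-0.0466,0.1403,1],[0.0842,0.0965,-0.0466,0.1403,1],[0.0842,0.0965,-0.0466,0.1403,1],[0.0842,0.0965,-0.0466,0.1403,1],[0.0842,0.0965,-0.0466,0.1403,1],[0,0,0,0,1]]'
python3 st.py
```

```text
clock: 0.68
tcp_pos: [0.3792, -0.4862, 0.1653]
orientation: [-2.616, -1.739, 0.0]
contact_force: [-0.1, 0.1, 0.1]
grip_width: 0.0853
gripper_force: 0.0
clock: 1.35
tcp_pos: [0.4998, -0.3457, 0.0989]
orientation: [-1.758, -2.6, -0.007]
contact_force: [0.4, 1.5, 0.5]
grip_width: 0.0855
gripper_force: 0.0
t1.35 tcp [ 499.8 -345.7   98.9] close deg 21.9 F [0.4 1.5 0.5] w 85.5 gf 0.0 j1 j7 [0.8  0.66]
```

```bash
python3 -m crank '[[0,0,0,0,1],[0,0,0,0,1]]' >/dev/null; python3 st.py
python3 -m crank '[[0,0,-0.1,0,1],[0,0,-0.1,0,1],[0,0,-0.1,0,1],[0,0,0,0,1],[0,0,0,0,1]]' >/dev/null; python3 st.py
```

```text
t1.52 tcp [ 496.  -353.   100.6] close deg 21.0 F [0.5 0.1 0.1] w 85.3 gf 0.0 j1 j7 [0.8  0.66]
t1.93 tcp [ 495.1 -353.4   40.4] close deg 21.0 F [ 0.1 -0.4  0.2] w 85.8 gf 0.0 j1 j7 [0.78 0.62]
```

```bash
python3 -m crank '[[0.005,0.007,-0.06,0,1],[0,0,-0.06,0,1],[0,0,-0.042,0,1],[0,0,0,0,1]]' >/dev/null; python3 st.py
python3 -m crank '[[0,0,0,0,-1],[0,0,0,0,-1],[0,0,0,0,-1],[0,0,0,0,-1],[0,0,0,0,-1],[0,0,0,0,-1]]' 60 >/dev/null; python3 st.py
python3 - <<'E'
from bench import r
import cv2
cv2.imwrite("pics/g1.png",r.grab_frame("side")[100:260,260:480].repeat(3,0).repeat(3,1))
E
```

```text
t2.27 tcp [ 496.4 -350.3    6.5] close deg 21.1 F [-0.8 -0.3 -0.2] w 85.3 gf 0.0 j1 j7 [0.76 0.6 ]
t2.77 tcp [ 498.1 -351.2    9.1] close deg 21.1 F [-0.4  1.   4.6] w 26.6 gf 60.2 j1 j7 [0.76 0.6 ]
```

View pics/g1.png

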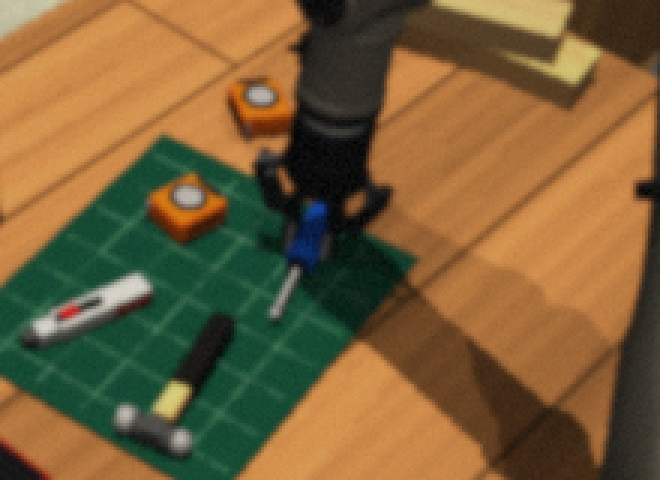

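```bash
python3 -m crank '[[0,0,0.05,0,-1],[0,0,0.1,0,-1],[0,0,0.15,0,-1],[0,0,0.15,0,-1],[0,0,0.1,0,-1]]'
python3 -m crank '[[0.0437,0.08,0,-0.0289,-1],[0.0437,0.16,0,-0.0289,-1],[0.0437,0.16,0,-0.0289,-1],[0.0437,0.16,0,-0.0289,-1],[0.0437,0.16,0,-0.0289,-1],[0.0437,0.16,0,-0.0289,-1],[0.0437,0.16,0,-0.0289,-1],[0.0437,0.16,0,-0.0289,-1]]'>/dev/null
python3 -m crank '[[0.0437,0.16,0,-0.0289,-1],[0.0437,0.16,0,-0.0289,-1],[0.0437,0.16,0,-0.0289,-1],[0.0437,0.16,0,-0.0289,-1],[0.0437,0.16,0,-0.0289,-1],[0.0437,0.16,0,-0.0289,-1],[0,0.134,0,0,-1],[0,0,0,0,-1]]' >/dev/null
python3 -m crank '[[0,0,0,0,-1],[0,0,0,0,-1]]'>/dev/null; python3 st.py
python3 - <<'E'
from bench import r
import cv2
a=r.grab_frame("top")[180:320,80:280];b=r.grab_frame("side")[160:370,90:310]
cv2.imwrite("pics/p1.png",cv2.hconcat([cv2.resize(a,(400,280)),cv2.resize(b,(400,280))]))
E
```

```text
clock: 3.23
tcp_pos: [0.4983, -0.3512, 0.1215]
orientation: [1.775, 2.589, 0.0]
contact_force: [-0.2, -1.0, 0.1]
grip_width: 0.0267
gripper_force: 59.5
t4.73 tcp [619.7 107.  118.5] close deg 2.9 F [-0.2 -0.6 -1.1] w 26.6 gf 59.5 j1 j7 [ 0.01 -0.43]
```

View pics/p1.png

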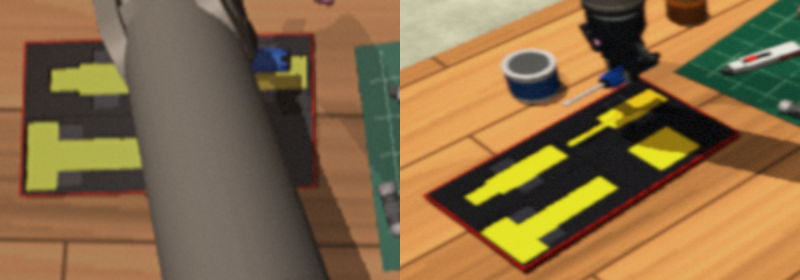

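```bash
python3 -m crank '[[0.003,0.003,-0.12,0,-1],[0,0,-0.14,0,-1],[0,0,-0.12,0,-1],[0,0,-0.05,0,-1],[0,0,0,0,-1],[0,0,0,0,-1]]'>/dev/null; python3 st.py
python3 -m crank '[[0,0,-0.015,0,-1],[0,0,-0.015,0,-1],[0,0,0,0,-1]]'>/dev/null; python3 st.py
python3 -m crank '[[0,0,-0.015,0,-1],[0,0,0,0,-1]]'>/dev/null; python3 st.py
```

```text
t5.33 tcp [620.8 107.6  32.7] close deg 2.8 F [ 0.7 -0.4  0.5] w 26.5 gf 59.6 j1 j7 [-0.02 -0.48]
t5.58 tcp [621.1 108.4  27.1] close deg 2.9 F [ 0.2  0.6 -1.1] w 26.7 gf 59.6 j1 j7 [-0.02 -0.48]
t5.75 tcp [620.6 108.4  23.5] close deg 2.9 F [ 0.2 -0.3 -1. ] w 26.6 gf 59.6 j1 j7 [-0.02 -0.48]
```

```bash
for i in 1; do python3 -m crank '[[0,0,-0.01,0,-1],[0,0,0,0,-1]]'>/dev/null; python3 st.py
python3 -m crank '[[0,0,-0.01,0,-1],[0,0,0,0,-1]]'>/dev/null; python3 st.py; done
```

```text
t5.92 tcp [620.5 108.4  21.2] close deg 2.9 F [-0.6 -1.2 -1.6] w 26.7 gf 59.6 j1 j7 [-0.02 -0.49]
t6.08 tcp [620.4 108.4  19.1] close deg 2.9 F [-0.  -0.1 -0.8] w 26.8 gf 59.6 j1 j7 [-0.02 -0.49]
```

```bash
python3 -m crank '[[0,0,-0.01,0,-1],[0,0,0,0,-1]]'>/dev/null; python3 st.py
python3 -m crank '[[0,0,-0.01,0,-1],[0,0,0,0,-1]]'>/dev/null; python3 st.py
```

```text
t6.25 tcp [620.7 108.5  17.3] close deg 2.9 F [ 1.   0.6 -0.2] w 26.6 gf 59.6 j1 j7 [-0.03 -0.49]
t6.42 tcp [620.7 108.5  17.1] close deg 2.9 F [-5.6 -1.7 15.2] w 26.3 gf 61.3 j1 j7 [-0.03 -0.49]
```

```bash
python3 -m crank '[[0,0,0.006,0,-1],[0,0,0,0,-0.3],[0,0,0,0,-0.1],[0,0,0,0,-0.05],[0,0,0,0,-0.05],[0,0,0,0,-0.05]]'>/dev/null; python3 st.py
python3 -m crank '[[0,0,0.03,0,-0.05],[0,0,0.1,0,-0.05],[0,0,0.15,0,0.5],[0,0,0.15,0,1],[0,0,0.1,0,1],[0,0,0,0,1],[0,0,0,0,1]]'>/dev/null; python3 st.py
```

```text
t6.92 tcp [620.5 108.4  16.4] close deg 2.9 F [ 0.4 -0.8  0.2] w 40.7 gf 0.0 j1 j7 [-0.03 -0.49]
t7.50 tcp [621.5 108.6 124.3] close deg 2.9 F [-0.1 -0.6  0.2] w 85.9 gf 0.0 j1 j7 [ 0.01 -0.43]
```

```bash
python3 -m crank '[[-0.1026,-0.1353,0,0.0391,1],[-0.1026,-0.1353,0,0.0391,1],[-0.1026,-0.1353,0,0.0391,1],[-0.1026,-0.1353,0,0.0391,1],[-0.1026,-0.1353,0,0.0391,1],[-0.1026,-0.1353,0,0.0391,1],[-0.1026,-0.1353,0,0.0391,1],[-0.1026,-0.1353,0,0.0391,1]]'>/dev/null
python3 -m crank '[[0,0,0,0,1],[0,0,0,0,1],[0,0,0,0,1]]'>/dev/null; python3 st.py
python3 - <<'E'
from bench import r
import cv2
a=r.grab_frame("top")[180:320,80:280];b=r.grab_frame("side")[200:270,160:290]
cv2.imwrite("pics/p2.png",cv2.hconcat([cv2.resize(a,(400,280)),cv2.resize(b,(400,280))]))
E
```

```text
t8.42 tcp [ 456.3 -107.7  122.1] close deg 17.0 F [-0.3  0.4 -0.1] w 85.2 gf 0.0 j1 j7 [0.48 0.2 ]
```

View pics/p2.png

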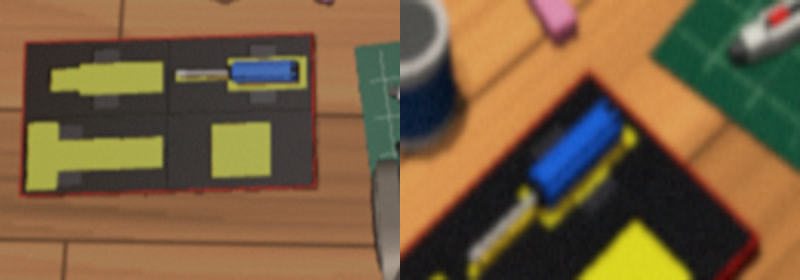

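The screwdriver lies flat and centred in its pocket (crop left ~(240,72)). The hammer is next.

```bash
python3 -m crank '[[0.005,0,-0.15,0,1],[0,0,-0.15,0,1],[0,0,-0.15,0,1],[0,0,-0.08,0,1],[0,0,-0.035,0,1],[0,0,0,0,1],[0,0,0,0,1]]'>/dev/null; python3 st.py
python3 -m crank '[[0,0,0,0,-1],[0,0,0,0,-1],[0,0,0,0,-1],[0,0,0,0,-1],[0,0,0,0,-1],[0,0,0,0,-1],[0,0,0,0,-1]]' 90 >/dev/null; python3 st.py
python3 -m crank '[[0,0,0.05,0,-1],[0,0,0.1,0,-1],[0,0,0.15,0,-1],[0,0,0.15,0,-1],[0,0,0.1,0,-1],[0,0,0,0,-1]]'>/dev/null; python3 st.py
```

```text
t9.10 tcp [ 458.1 -107.2    9.9] close deg 17.1 F [ 1.  -0.5  0.6] w 85.5 gf 0.0 j1 j7 [0.39 0.06]
t9.68 tcp [ 457.5 -108.3   10.3] close deg 17.0 F [-2.5 -0.5  9.1] w 17.6 gf 88.3 j1 j7 [0.39 0.06]
t10.18 tcp [ 459.8 -108.4  123.7] close deg 17.0 F [-0.1  0.1 -2.9] w 17.4 gf 89.2 j1 j7 [0.49 0.2 ]
```

```bash

python3 -m crank '[[0.017,0.08,0,-0.0224,-1],[0.017,0.15,0,-0.0224,-1],[0.017,0.16,0,-0.0224,-1],[0.017,0.16,0,-0.0224,-1],[0.017,0.16,0,-0.0224,-1],[0.017,0.16,0,-0.0224,-1],[0.017,0.16,0,-0.0224,-1],[0.017,0.16,0,-0.0224,-1]]'>/dev/null
python3 -m crank '[[0.017,0.16,0,-0.0224,-1],[0.017,0.16,0,-0.0224,-1],[0.017,0.16,0,-0.0224,-1],[0.017,0.16,0,-0.0224,-1],[0.017,0.16,0,-0.0224,-1],[0.017,0.16,0,-0.0224,-1],[0,0.1425,0,0,-1],[0,0,0,0,-1]]' >/dev/null
python3 -m crank '[[0,0,0,0,-1],[0,0,0,0,-1]]'>/dev/null; python3 st.py
python3 - <<'E'
from bench import r
import cv2
b=r.grab_frame("side")[200:380,70:310]
cv2.imwrite("pics/p3.png",cv2.resize(b,None,fx=2.5,fy=2.5))
E
```

```text
t11.68 tcp [504.2 349.2 118.2] close deg 2.9 F [-0.  -0.2 -3.6] w 17.7 gf 89.0 j1 j7 [-0.36 -0.91]
```

View pics/p3.png

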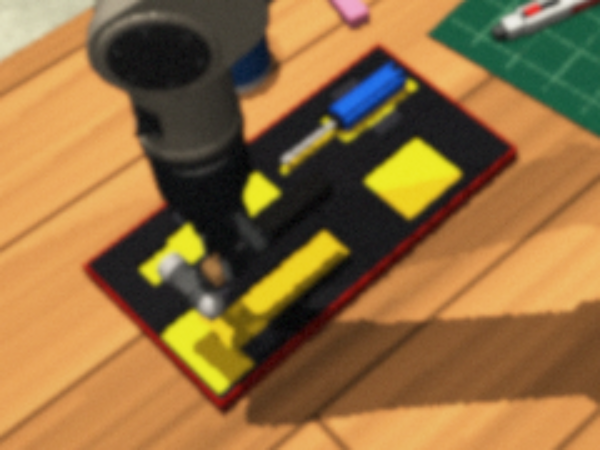

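```bash
python3 -m crank '[[0.012,0.004,-0.12,0,-1],[0,0,-0.14,0,-1],[0,0,-0.12,0,-1],[0,0,-0.05,0,-1],[0,0,0,0,-1],[0,0,0,0,-1]]'>/dev/null; python3 st.py
python3 -m crank '[[0,0,-0.015,0,-1],[0,0,-0.015,0,-1],[0,0,0,0,-1]]'>/dev/null; python3 st.py
```

```text
t12.23 tcp [507.7 350.4  33.8] close deg 2.8 F [ 1.1 -0.2 -2.8] w 17.7 gf 88.9 j1 j7 [-0.4  -0.97]
t12.48 tcp [507.9 351.4  28.3] close deg 2.9 F [-0.5  0.3 -3.9] w 17.4 gf 88.9 j1 j7 [-0.4  -0.97]
```

```bash
python3 -m crank '[[0,-0.004,-0.015,0,-1],[0,0,-0.015,0,-1],[0,0,0,0,-1]]'>/dev/null; python3 st.py
python3 -m crank '[[0,0,-0.01,0,-1],[0,0,0,0,-1]]'>/dev/null; python3 st.py
python3 -m crank '[[0,0,-0.01,0,-1],[0,0,0,0,-1]]'>/dev/null; python3 st.py
```

```text
t12.73 tcp [507.2 350.1  21.2] close deg 2.9 F [-0.4  0.1 -3.9] w 17.3 gf 88.9 j1 j7 [-0.4  -0.97]
t12.90 tcp [507.3 350.3  19.3] close deg 2.9 F [-0.3  0.8 -2.4] w 17.5 gf 88.9 j1 j7 [-0.4  -0.98]
t13.07 tcp [507.5 350.6  18.5] close deg 2.9 F [-1.8 -2.2  4.6] w 17.3 gf 90.0 j1 j7 [-0.41 -0.98]
```

```bash
python3 -m crank '[[0,0,0.002,0,-1],[0,0,0,0,-0.4],[0,0,0,0,-0.2],[0,0,0,0,-0.1],[0,0,0,0,-0.1],[0,0,0,0,-0.1]]'>/dev/null; python3 st.py
python3 -m crank '[[0,0,0.03,0,-0.1],[0,0,0.1,0,-0.1],[0,0,0.15,0,0.5],[0,0,0.15,0,1],[0,0,0.1,0,1],[0,0,0,0,1]]'>/dev/null
python3 -m crank '[[0.0283,-0.1,0,-0.0244,1],[0.0283,-0.17,0,-0.0244,1],[0.0283,-0.18,0,-0.0244,1],[0.0283,-0.18,0,-0.0244,1],[0.0283,-0.18,0,-0.0244,1],[0.0283,-0.18,0,-0.0244,1],[0.0283,-0.18,0,-0.0244,1],[0.0283,-0.18,0,-0.0244,1]]'>/dev/null
python3 -m crank '[[0.0283,-0.18,0,-0.0244,1],[0.0283,-0.18,0,-0.0244,1],[0.0283,-0.18,0,-0.0244,1],[0.0283,-0.18,0,-0.0244,1],[0.0283,-0.18,0,-0.0244,1],[0.0283,-0.16,0,-0.0244,1],[0,0,0,0,1],[0,0,0,0,1]]'>/dev/null
python3 st.py
python3 - <<'E'
from bench import r
import cv2
a=r.grab_frame("top")[180:320,80:280];b=r.grab_frame("side")[260:370,100:270]
cv2.imwrite("pics/p4.png",cv2.hconcat([cv2.resize(a,(400,280)),cv2.resize(b,(400,280))]))
E
```

```text
t13.57 tcp [507.6 350.6  18.1] close deg 2.9 F [ 0.1  0.7 -0.3] w 38.7 gf 0.0 j1 j7 [-0.4  -0.98]
t15.40 tcp [ 586.2 -134.4  123.5] close deg -12.8 F [-1.2  0.8 -0.5] w 85.7 gf 0.0 j1 j7 [ 0.37 -0.28]
```

View pics/p4.png

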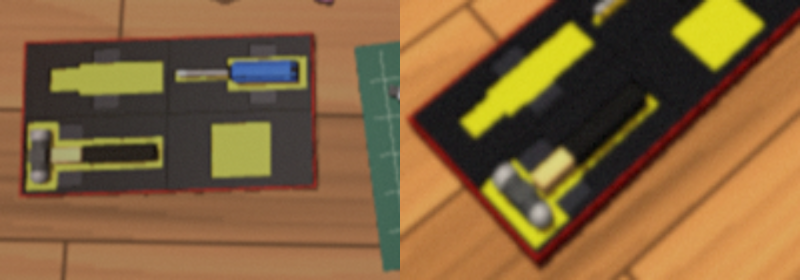

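The hammer is home in the T-pocket. The knife is next.

```bash
python3 -m crank '[[0,0,-0.15,0,1],[0,0,-0.15,0,1],[0,0,-0.15,0,1],[0,0,0,0,1],[0,0,0,0,1]]'>/dev/null; python3 st.py
```

```text
t15.92 tcp [ 585.5 -129.5   33.1] close deg -12.3 F [0.3 0.2 0.9] w 85.5 gf 0.0 j1 j7 [ 0.34 -0.33]
```

```bash
python3 -m crank '[[0.005,-0.01,-0.07,0,1],[0,0,-0.05,0,1],[0,0,0,0,1],[0,0,0,0,1]]'>/dev/null; python3 st.py
python3 -m crank '[[0,0,0,0,-1],[0,0,0,0,-1],[0,0,0,0,-1],[0,0,0,0,-1],[0,0,0,0,-1],[0,0,0,0,-1],[0,0,0,0,-1]]' 70 >/dev/null; python3 st.py
python3 -m crank '[[0,0,0.05,0,-1],[0,0,0.1,0,-1],[0,0,0.15,0,-1],[0,0,0.15,0,-1],[0,0,0.1,0,-1],[0,0,0,0,-1]]'>/dev/null; python3 st.py
```

```text
t16.25 tcp [ 587.6 -133.5   10.1] close deg -12.5 F [ 0.5  0.4 -0.3] w 85.4 gf 0.0 j1 j7 [ 0.33 -0.34]
t16.83 tcp [ 588.1 -133.6   10.6] close deg -12.5 F [-1.1 -0.4  5.6] w 24.2 gf 70.2 j1 j7 [ 0.33 -0.34]
t17.33 tcp [ 590.5 -133.8  125. ] close deg -12.5 F [ 0.6  0.2 -0.1] w 24.1 gf 69.4 j1 j7 [ 0.37 -0.28]
```

```bash

python3 -m crank '[[0.0071,0.08,0,0.0244,-1],[0.0071,0.15,0,0.0244,-1],[0.0071,0.16,0,0.0244,-1],[0.0071,0.16,0,0.0244,-1],[0.0071,0.16,0,0.0244,-1],[0.0071,0.16,0,0.0244,-1],[0.0071,0.16,0,0.0244,-1],[0.0071,0.16,0,0.0244,-1]]'>/dev/null
python3 -m crank '[[0.0071,0.16,0,0.0244,-1],[0.0071,0.16,0,0.0244,-1],[0.0071,0.16,0,0.0244,-1],[0.0071,0.16,0,0.0244,-1],[0.0071,0.16,0,0.0244,-1],[0.0071,0.16,0,0.0244,-1],[0,0.062,0,0,-1],[0,0,0,0,-1]]' >/dev/null
python3 -m crank '[[0,0,0,0,-1],[0,0,0,0,-1]]'>/dev/null; python3 st.py
python3 -m crank '[[0,0,-0.12,0,-1],[0,0,-0.14,0,-1],[0,0,-0.12,0,-1],[0,0,0,0,-1],[0,0,0,0,-1]]'>/dev/null; python3 st.py
python3 - <<'E'
from bench import r
import cv2
b=r.grab_frame("side")[200:380,70:310]
cv2.imwrite("pics/p5.png",cv2.resize(b,None,fx=2.5,fy=2.5))
E
```

```text
t18.83 tcp [607.1 307.1 118.8] close deg 2.8 F [-0.3 -0.4 -1.2] w 24.1 gf 69.3 j1 j7 [-0.27 -0.75]
t19.25 tcp [607.  306.3  42.7] close deg 2.8 F [-0.3 -1.  -0.8] w 24.1 gf 69.3 j1 j7 [-0.29 -0.78]
```

View pics/p5.png

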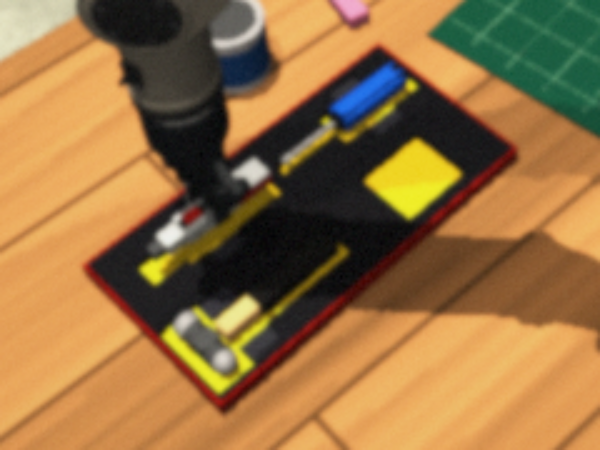

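The knife is held level and in line over its pocket, so I'm lowering it with a small xy correction (+3, +2 mm).

```bash
python3 -m crank '[[0.016,0.01,-0.03,0,-1],[0,0,-0.04,0,-1],[0,0,0,0,-1],[0,0,0,0,-1]]'>/dev/null; python3 st.py
python3 -m crank '[[0,0,-0.015,0,-1],[0,0,-0.01,0,-1],[0,0,0,0,-1]]'>/dev/null; python3 st.py
```

```text
t19.63 tcp [610.7 310.7  30. ] close deg 2.9 F [-0.2 -0.7 -1.6] w 24.1 gf 69.3 j1 j7 [-0.29 -0.79]
t19.88 tcp [610.5 310.7  24.7] close deg 2.9 F [ 0.3 -0.  -0.9] w 24.2 gf 69.3 j1 j7 [-0.3  -0.79]
```

```bash
python3 -m crank '[[0,0,-0.01,0,-1],[0,0,0,0,-1]]'>/dev/null; python3 st.py
python3 -m crank '[[0,0,-0.01,0,-1],[0,0,0,0,-1]]'>/dev/null; python3 st.py
```

```text
t20.05 tcp [610.6 310.8  22.7] close deg 2.9 F [-0.5 -0.  -1.4] w 24.0 gf 69.3 j1 j7 [-0.3  -0.79]
t20.22 tcp [610.6 310.8  20.7] close deg 2.9 F [ 0.2 -0.1 -1.9] w 24.5 gf 69.3 j1 j7 [-0.3  -0.79]
```

```bash
python3 -m crank '[[0,-0.008,-0.007,0,-1],[0,0,0,0,-1]]'>/dev/null; python3 st.py
python3 -m crank '[[0,0,-0.007,0,-1],[0,0,0,0,-1]]'>/dev/null; python3 st.py
```

```text
t20.38 tcp [610.7 308.7  19.3] close deg 2.9 F [ 0.  -0.4 -1.8] w 24.2 gf 69.3 j1 j7 [-0.3  -0.79]
t20.55 tcp [611.  309.   18.7] close deg 2.9 F [-1.  -2.   2.6] w 24.1 gf 69.7 j1 j7 [-0.3  -0.79]
```

```bash
python3 -m crank '[[0,0,0.002,0,-1],[0,0,0,0,-0.3],[0,0,0,0,-0.1],[0,0,0,0,-0.07],[0,0,0,0,-0.07],[0,0,0,0,-0.07]]'>/dev/null; python3 st.py
python3 -m crank '[[0,0,0.03,0,-0.07],[0,0,0.1,0,-0.07],[0,0,0.15,0,0.5],[0,0,0.15,0,1],[0,0,0.1,0,1],[0,0,0,0,1]]'>/dev/null
python3 -m crank '[[0.001,-0.1,0,-0.0142,1],[0.001,-0.17,0,-0.0142,1],[0.001,-0.185,0,-0.0142,1],[0.001,-0.185,0,-0.0142,1],[0.001,-0.185,0,-0.0142,1],[0.001,-0.185,0,-0.0142,1],[0.001,-0.185,0,-0.0142,1],[0.001,-0.185,0,-0.0142,1]]'>/dev/null
python3 -m crank '[[0.001,-0.185,0,-0.0142,1],[0.001,-0.185,0,-0.0142,1],[0.001,-0.185,0,-0.0142,1],[0.001,-0.185,0,-0.0142,1],[0.001,-0.185,0,-0.0142,1],[0.001,-0.185,0,-0.0142,1],[0.001,-0.185,0,-0.0142,1],[0.001,-0.185,0,-0.0142,1]]'>/dev/null
python3 -m crank '[[0.001,-0.12,0,-0.0142,1],[0,-0.077,0,0,1],[0,0,0,0,1],[0,0,0,0,1],[0,0,0,0,1]]'>/dev/null
python3 st.py
python3 - <<'E'
from bench import r
import cv2
a=r.grab_frame("top")[180:320,80:280];b=r.grab_frame("side")[220:330,100:270]
cv2.imwrite("pics/p6.png",cv2.hconcat([cv2.resize(a,(400,280)),cv2.resize(b,(400,280))]))
E
```

```text
t21.05 tcp [610.8 309.4  18.7] close deg 2.9 F [-0.6  0.2 -0.5] w 40.2 gf 0.0 j1 j7 [-0.3  -0.79]
t23.30 tcp [ 614.7 -299.2  124.6] close deg -7.8 F [0.  1.  0.4] w 85.3 gf 0.0 j1 j7 [0.58 0.05]
```

View pics/p6.png

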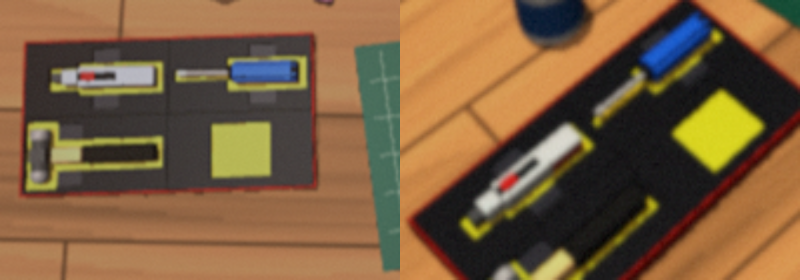

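The knife is home. Now the tape.

```bash
python3 -m crank '[[0,-0.012,-0.15,0,1],[0,0,-0.15,0,1],[0,0,-0.12,0,1],[0,0,0,0,1],[0,0,0,0,1]]'>/dev/null; python3 st.py
python3 -m crank '[[0,0,-0.08,0,1],[0,0,-0.065,0,1],[0,0,0,0,1],[0,0,0,0,1]]'>/dev/null; python3 st.py
python3 -m crank '[[0,0,0,0,-1],[0,0,0,0,-1],[0,0,0,0,-1],[0,0,0,0,-1],[0,0,0,0,-1],[0,0,0,0,-1]]' 70 >/dev/null; python3 st.py
python3 -m crank '[[0,0,0.05,0,-1],[0,0,0.1,0,-1],[0,0,0.15,0,-1],[0,0,0.15,0,-1],[0,0,0.1,0,-1],[0,0,0,0,-1]]'>/dev/null; python3 st.py
```

```text
t23.82 tcp [ 613.7 -302.6   39.8] close deg -7.9 F [-0.5  0.1 -0.1] w 85.4 gf 0.0 j1 j7 [0.57 0.03]
t24.15 tcp [ 614.3 -304.2   12.1] close deg -8.0 F [ 0.5  0.2 -0.6] w 85.3 gf 0.0 j1 j7 [0.56 0.02]
t24.65 tcp [ 615.  -304.9   13.1] close deg -8.0 F [-0.7  0.7  6.4] w 52.2 gf 76.0 j1 j7 [0.56 0.02]
t25.15 tcp [ 617.  -305.6  127.5] close deg -8.0 F [ 0.8 -0.3 -1.3] w 52.5 gf 75.1 j1 j7 [0.59 0.06]
```

```bash

python3 -m crank '[[-0.0349,0.08,0,0.0173,-1],[-0.0349,0.15,0,0.0173,-1],[-0.0349,0.16,0,0.0173,-1],[-0.0349,0.16,0,0.0173,-1],[-0.0349,0.16,0,0.0173,-1],[-0.0349,0.16,0,0.0173,-1],[-0.0349,0.16,0,0.0173,-1],[-0.0349,0.16,0,0.0173,-1]]'>/dev/null
python3 -m crank '[[-0.0349,0.16,0,0.0173,-1],[-0.0349,0.16,0,0.0173,-1],[-0.0349,0.16,0,0.0173,-1],[-0.0349,0.16,0,0.0173,-1],[-0.0349,0.16,0,0.0173,-1],[-0.0349,0.167,0,0.0173,-1],[0,0,0,0,-1],[0,0,0,0,-1]]' >/dev/null
python3 -m crank '[[0,0,0,0,-1],[0,0,-0.12,0,-1],[0,0,-0.14,0,-1],[0,0,-0.12,0,-1],[0,0,0,0,-1],[0,0,0,0,-1]]'>/dev/null; python3 st.py
python3 - <<'E'
from bench import r
import cv2
b=r.grab_frame("side")[180:360,90:330]
cv2.imwrite("pics/p7.png",cv2.resize(b,None,fx=2.5,fy=2.5))
E
```

```text
t26.98 tcp [515.6 125.   44.7] close deg 2.8 F [ 0.8  1.2 -2.9] w 52.1 gf 74.8 j1 j7 [-0.02 -0.62]
```

View pics/p7.png

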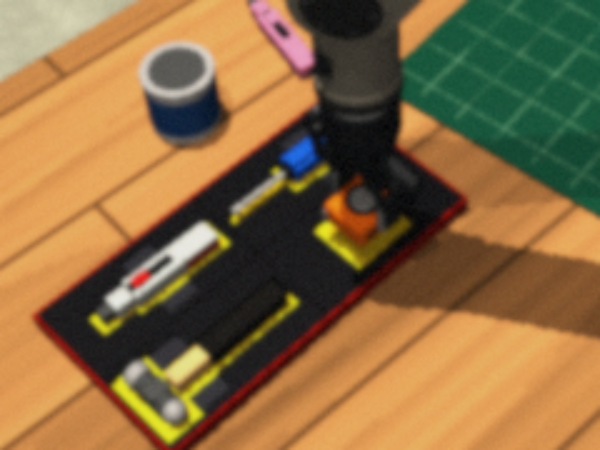

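```bash
python3 -m crank '[[0.018,0.004,-0.04,0,-1],[0,0,-0.04,0,-1],[0,0,0,0,-1],[0,0,0,0,-1]]'>/dev/null; python3 st.py
python3 -m crank '[[0,0,-0.015,0,-1],[0,0,0,0,-1]]'>/dev/null; python3 st.py
```

```text
t27.37 tcp [520.  127.5  29.6] close deg 2.9 F [-0.7 -0.  -1.3] w 52.6 gf 75.0 j1 j7 [-0.03 -0.63]
t27.53 tcp [519.9 127.7  26.5] close deg 2.9 F [-1.   0.5 -2.5] w 52.4 gf 75.0 j1 j7 [-0.04 -0.64]
```

```bash
python3 -m crank '[[0,-0.007,-0.012,0,-1],[0,0,0,0,-1]]'>/dev/null; python3 st.py
python3 -m crank '[[0,0,-0.01,0,-1],[0,0,0,0,-1]]'>/dev/null; python3 st.py
python3 -m crank '[[0,0,-0.007,0,-1],[0,0,0,0,-1]]'>/dev/null; python3 st.py
```

```text
t27.70 tcp [519.9 125.9  24. ] close deg 2.9 F [-0.   0.  -1.7] w 52.2 gf 75.0 j1 j7 [-0.04 -0.64]
t27.87 tcp [519.9 126.2  22. ] close deg 2.9 F [-0.2 -0.3 -2.5] w 52.5 gf 75.0 j1 j7 [-0.04 -0.64]
t28.03 tcp [520.1 126.3  21. ] close deg 2.9 F [-0.7 -0.7  0.8] w 52.4 gf 75.2 j1 j7 [-0.04 -0.64]
```

```bash
python3 -m crank '[[0,0,-0.002,0,-1],[0,0,0,0,0.4],[0,0,0,0,0.6],[0,0,0,0,0.7],[0,0,0,0,0.7],[0,0,0,0,0.7]]'>/dev/null; python3 st.py
python3 -m crank '[[0,0,0.03,0,0.7],[0,0,0.1,0,0.7],[0,0,0.15,0,0.7],[0,0,0.15,0,0.7],[0,0,0.15,0,0.7],[0,-0.1,0.05,0,0.7],[0,-0.15,0,0,0.7],[0,-0.15,0,0,0.7]]'>/dev/null
python3 -m crank '[[0,-0.15,0,0,0.7],[0,-0.15,0,0,0.7],[0,-0.15,0,0,0.7],[0,-0.15,0,0,0.7],[0,0,0,0,0.7],[0,0,0,0,0.7]]'>/dev/null; python3 st.py
python3 - <<'E'
from h import *
a0=r.grab_frame("top");a=a0[140:290,80:330];b=r.grab_frame("side")[180:360,90:330]
cv2.imwrite("pics/p8.png",cv2.hconcat([cv2.resize(a,(400,280)),cv2.resize(b,(400,280))]))
f=a0;H=cv2.cvtColor(f,cv2.COLOR_BGR2HSV);h,s,v=[H[...,i] for i in range(3)]
box=np.zeros(h.shape,bool);box[205:275,95:236]=1
for nm,k in(("orange",(h<20)&(s>150)&(v>90)),("blue",(h>100)&(h<125)&(s>150))):
    for c in comps(k&box,40):print(nm,rect("top",c,.026))
E
```

```text
t28.53 tcp [520.1 126.3  20.4] close deg 2.9 F [ 0.  -0.3 -0.1] w 72.7 gf 0.0 j1 j7 [-0.04 -0.64]
t29.70 tcp [519.8 -75.9 146.7] close deg 2.7 F [0.8 0.5 0.5] w 72.3 gf 0.0 j1 j7 [ 0.38 -0.12]
orange [520.7 131.   62.5  54.1  92.9]
blue [621.5 100.2  81.5  22.   93.2]
```

View pics/p8.png

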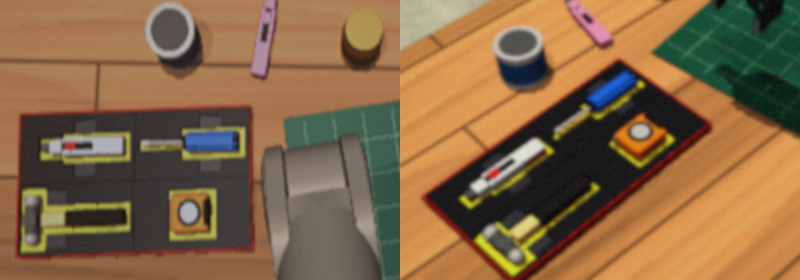

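All four tools are flat in their own pockets, with yellow margin showing all round. The tape measures within about 3 mm of its insert's origin and at 92.9°. The jar and tin have not moved, and the arm is clear.

```bash
python3 -c "
from bench import r
print(r.hand_in())"
```

```text
the job is handed in; nothing more can be done
None
```

The screwdriver, hammer, knife and tape measure are each set down flat in their own foam pockets, the jar and paint tin were left where they stood, and the job is handed in at about 30 s (no verdict was returned).

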